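# Stack spacer and washer on the shaft and close the keeper

### The arm

A 7-joint arm with a two-finger parallel gripper is mounted at the origin on the work surface; the furniture and walls round the work are solid. World frame = base frame: x ahead of the robot, y to its left, z up, the work surface at z = 0. Lengths are in m, angles in rad, forces in N, time in s.
With the tool pointing down it reaches from about 0.4 to 0.85 m from the base axis. Payload 4.5 kg.
Tool frame: the origin (TCP) lies where the fingers leave the gripper's body, on its centre line; the fingertips stand 64 mm ahead of it and the grasp point (between the pads) lies 45 mm ahead of it; z points along the fingers, y is the line along which they close (so a half turn about z gives the same grasp; the last joint's range is limited). The gripper opens to 88 mm and grips with 3 to 60 N. Pads are 18 mm wide; open, the fingers measure 123 mm over their backs; the gripper's body (75 mm by 187 mm) begins 45 mm behind the grasp point.
Start: joints at [1.135, 0.689, -0.195, 1.565, 0.157, 0.902, -0.215], TCP at [0.283, -0.557, 0.303] pointing down, gripper open.
Joint ranges: [-3.01, 3.01], [-0.46, 2.08], [-1.47, 1.51], [0.13, 2.56], [-1, 4.14], [0.04, 2.09], [-2.66, 2.66]. Speed limits (rad/s): [2.57, 2.57, 3.14, 3.14, 3.14, 3.14, 3.14].

### API

Orientations are given as a unit quaternion [x, y, z, w].
In Python, from plant import r gives the robot as it stands.
- The arm moves only by the tool play_rows, never from a script. Its arguments are lists of equal length, an entry for each row: "translation": the shift along the tool's x, y, z in m, a list of three; "delta_rot": the turn, a rotation vector about the tool's x, y, z in degrees, a list of three; "grip": the opening, from -1 (shut) to 1 (fully open). In form: {"translation": [[x, y, z], ...], "delta_rot": [[rx, ry, rz], ...], "grip": [grip, ...]}. A call has 1 to 20 rows; each row shifts and turns the commanded pose from where the row before left it, along the tool's axes as they then stand; what a row does not reach is not made up. A row lasts 1/8 s, in which the tool goes at most 62.5 mm and 10.7 degrees, less where a joint would pass 70% of its speed; a pose out of reach is approached as far as the arm can. A call with a gripper value outside its range is refused whole. The fingers move at their own pace and stop on an object; "squeeze" is the grip in N (left out, the last holds). Time passes only in rows, so rows that do not move let the fingers close. It gives the time, the measured TCP pose, the force, the opening and the grip force at its end, in the units of the state.
- r.get_state(): the state, without advancing time (a new reading comes with each control period).
- r.snapshot(name): name is "side" or "top"; returns the picture (384x512x3 uint8, blue, green, red); there is no depth.
- r.get_calibration(name): a dict with "intrinsics" (3x3 intrinsics, pixels), "k1" (the pictures are not rectified: a ray, as slopes to the right and down, at radius r is drawn at 1 + k1 r^2 times it, then the intrinsics apply), "eye" and "rotation" of the camera in the world. Camera axes: x right, y up, looking along -z (the intrinsics and any distortion apply to the point x, -y, -z); pixel columns grow to the right and rows downward; lengths in m; the calibration is good to about 2 mm. A picture is of the moment at which its call begins. get_calibration takes no time and is no camera call.
- r.finish_job(): hands the job in; it is judged then, once.
Trained networks look in the newest picture that a camera, given by its name, has taken for a name from the list of things; names that differ only in an ending like _2 or _b are one class to them, and where a whole thing is asked for, a point or a joint stands for the part that bears it (a point fixed in the world has none). Each returns a list of dicts, best first, with "confidence" (0 to 1); they miss things now and then, are a little off and sometimes report something else, mostly with a low value. They report only what shows in the picture. A call takes as long as a camera call. They do not tell look-alikes from the thing itself.
- r.look_for(camera, target): "point" ([x, y, z] in m, in world coordinates, good to about 4 mm: the middle of the surface that is visible of it).
- r.silhouettes(camera, target): "pixels" (384x512 bool, what is visible of it).
The state is a dict: "clock": time; "q": joint angles; "qd": joint speeds; "joint_torque": joint torques, N m; "tool_pos": TCP position; "eef_rot": TCP orientation; "contact_force": force on the tool from outside, world axes, zero at the start; "moment": the same for the moment, N m; "opening": opening from 0.0 (shut) to 1.0 (fully open); "finger_force": force on a finger pad.
Only numpy, scipy, OpenCV 4.12 (cv2) and the standard library are available. Lean on these libraries where they do the work, as an engineer would, in place of code of your own. Each camera call takes 0.05 s, during which the arm holds its last target. There are 200 camera calls.

### The job

Build up the shaft in the assembly stand: slide the tall spacer ring down onto the sprung bearing, then lay the flat washer ring on top of it, then swing the keeper round by its pin as far as it goes so that it wedges the stack down and locks it. Handle the ground parts gently: feel for the shaft and never press or push hard (stay below 25 N), and leave the tape measure, the pliers and the small carton alone.

Things in the scene. Friction and masses are not known exactly. Their poses are not given: they have to be found in the camera images.
- stand: Steel stand, base 130 x 220 x 10 mm (y -145 to +75 mm). Origin on the bench on the eccentric's axis, z up; heights are above the bench. On it a round plate, locked, carries shaft and bearing 6 mm off its axis (as on a belt tensioner): the shaft's centre is always 6 mm from the stand's z axis, in an UNKNOWN direction that no measured pose shows; find it by feel or eye. It does not shift under load.
- shaft_nominal (a point): Point on the eccentric's axis at the height of the shaft's top, 106 mm (fixed to the stand, axes as the stand's). The real shaft top is 6 mm to one side of it, direction unknown. The shaft is upright, smooth steel, 16 mm in diameter, with a 1 mm chamfer at its top.
- bearing_nominal (a point): Point on the eccentric's axis at the height of the bearing's top face, 50 mm. The bearing, 52 mm in diameter, is round the shaft (6 mm off this point like it) and gives up to 6 mm downward on a spring (about 4.5 N to start it, then 1.5 N per mm). More than 25 N between a ring or the fingers and any part of the stand is too hard.
- hinge_axis (a point): Keeper's hinge axis at the keeper's top: stand x 0, y -78 mm, 93 mm up. Post and hub 26 mm wide, to 101 mm high. The keeper's tail arm ends in an upright round pin, 12 mm in diameter, 65 mm from the axis, 93 to 127 mm high: push it there. At angle q the pin is at stand x = -65 sin(1.4-q), y = -78 -65 cos(1.4-q) mm.
- keeper (a joint): Keeper angle, rad: 0 wide open, 1.4 closed at its stop, counterclockwise from above; starts at 0 to 0.3. Its fork, on the far side of the hinge from the pin, straddles the shaft when closed (underside 85 mm, top 93 mm up). Its ramped ends climb on the washer, whose top is at 88 mm when both rings are down, and wedge the stack down 3 mm. Takes about 5 N at the pin; stays where left.
- spacer: Loose tall steel spacer ring: outside 48 mm, bore 18 mm, height 30 mm, about 0.12 kg, standing on the bench. Origin: centre of its underside, z along its axis.
- washer: Loose flat steel washer ring: outside 52 mm, bore 18 mm, thickness 8 mm, about 0.06 kg, lying flat on the bench. Origin: centre of its underside, z along its axis.
- tape_measure: Bystander: tape measure, 37 x 82 x 65 mm, standing on the bench; origin at the centre of its underside.
- pliers: Bystander: pliers with coloured grips lying flat, 52 x 156 x 12 mm; origin at the centre of the underside.
- relay_box: Bystander: small closed carton, 45 x 76 x 43 mm; origin at the centre of its underside.
Things that resemble listed ones, but are neither listed nor needed, are in the scene too. There is more than one size of the spacer; the job needs the largest.

How it is judged:
On the way, in this order (a step that is already met when the one before it is completed fails the run):
1. the spacer sits over the shaft, down on the bearing, let go, with the keeper still open (horizontal distance between spacer and stand below 0.0095 m and angle between spacer's own z axis and vertical below 0.12 rad and z of spacer in the frame of stand between 0.0455 and 0.0525 m and contact force between spacer and the fingers below 0.1 N and value of joint keeper below 0.6 rad), for 0.2 s.
2. the washer lies over the shaft on the spacer, let go, with the keeper still open (horizontal distance between each of spacer, washer and stand below 0.0095 m and angle between washer's own z axis and vertical below 0.12 rad and z of spacer in the frame of stand between 0.0455 and 0.0525 m and z of washer in the frame of stand between 0.0755 and 0.0825 m and contact force between washer and the fingers below 0.1 N and value of joint keeper below 0.6 rad), for 0.2 s.
At the end, for the whole second after the job is handed in: The keeper is closed (above 1.30 of 1.4 rad); spacer and washer are round the shaft (within 9.5 mm of the stand's origin from above, upright within 0.12 rad), at rest and wedged down: underside of the spacer 43.5 to 49 mm, of the washer 73.5 to 79 mm above the bench (horizontal distance between each of spacer, washer and stand below 0.0095 m and angle between each of spacer, washer's own z axis and vertical below 0.12 rad and z of spacer in the frame of stand between 0.0435 and 0.049 m and z of washer in the frame of stand between 0.0735 and 0.079 m and value of joint keeper above 1.3 rad and linear speed of each of spacer, washer below 0.02 m/s); the robot touches nothing.
It fails at once if the spacer was pressed on the stand with more than 25 N (contact force between spacer and stand above 25 N).
It fails at once if the washer was pressed on the stand with more than 25 N (contact force between washer and stand above 25 N).
It fails at once if the fingers pushed the stand or its keeper with more than 25 N (contact force between the fingers and stand above 25 N).
It fails at once if the tape measure, the pliers or the small carton was moved more than 20 mm (distance of any of tape_measure, pliers, relay_box from where it was at the start of the episode above 0.02 m).
It also fails if it takes over 72 s, if anything falls off the work surface, if the arm or the gripper's body presses on something with over 40 N, if the wrist force passes 120 N, or if a joint passes its speed limit or range.

## Working session

There is one attempt and no reset: what is moved stays moved. The work goes in short steps, Python scripts to look and compute and a tool call to move; the robot and the scene stay as the last step left them, time stands still between calls to the robot, and variables do not carry over. Pictures are saved under pics/ and viewed, at most 12 in all, crops included, and the job is handed in when it is done.

Besides the shell and the picture viewer there is one more tool, called after ">>>" by a JSON object that holds its "name" and its "arguments". play_rows: Moves the arm, as the interface text tells. Its arguments: {"type":"object","properties":{"translation":{"type":"array","items":{"type":"array","items":{"type":"number"}}},"delta_rot":{"type":"array","items":{"type":"array","items":{"type":"number"}}},"grip":{"type":"array","items":{"type":"number"}},"squeeze":{"type":"number"}},"required":["translation","delta_rot","grip"]}

```bash
ls; mkdir -p pics
python3 - <<'E'
from plant import r
import cv2, numpy as np
for n in("side","top"):
    im=r.snapshot(n); cv2.imwrite(f"pics/{n}0.png",im)
    c=r.get_calibration(n); print(n,c)
    for t in("stand","keeper","spacer","washer","tape_measure","pliers","relay_box"):
        print(t,[(np.round(d["point"],3).tolist(),round(d["confidence"],2)) for d in r.look_for(n,t)])
s=r.get_state();print(s)
E
```

```text
pics
side {'intrinsics': array([[388.43658981,   0.        , 254.20481693],
       [  0.        , 388.43658981, 185.98906143],
       [  0.        ,   0.        ,   1.        ]]), 'k1': -0.08397761726778853, 'eye': array([0.00159639, 0.24565272, 0.74199844]), 'rotation': array([-0.21838156,  0.2978202 ,  0.75244599, -0.54537845])}
stand [([0.552, 0.111, 0.019], 0.93)]
keeper [([0.587, 0.077, 0.099], 0.95)]
spacer [([0.477, -0.103, 0.029], 0.94), ([0.386, 0.223, 0.022], 0.68), ([0.566, -0.055, 0.022], 0.49)]
washer [([0.596, -0.15, 0.008], 0.45)]
tape_measure [([0.714, 0.226, 0.046], 0.79), ([0.587, 0.077, 0.095], 0.18)]
pliers [([0.453, 0.293, 0.014], 0.7)]
relay_box [([0.565, 0.317, 0.041], 0.95), ([0.552, 0.112, 0.02], 0.58)]
top {'intrinsics': array([[355.0569457 ,   0.        , 259.29861522],
       [  0.        , 355.0569457 , 191.75539231],
       [  0.        ,   0.        ,   1.        ]]), 'k1': -0.08207810512330672, 'eye': array([0.48633422, 0.09222659, 0.97404591]), 'rotation': array([-0.02817594,  0.03360017,  0.71059159, -0.70223695])}
stand [([0.57, 0.111, 0.02], 0.61)]
[... 344 characters left out ...]
 0.8, 'q': array([ 1.13480621,  0.6890956 , -0.19458964,  1.56525638,  0.15730142,
        0.90251399, -0.21511991]), 'qd': array([-0.00059297,  0.00055787,  0.0011535 , -0.0003063 , -0.0011867 ,
        0.0006808 ,  0.00020798]), 'joint_torque': array([-3.98346319e-04, -5.27443421e+01, -1.26715288e+00, -1.53738695e+01,
       -5.19217551e-02, -8.11737773e-04,  2.29124316e-05]), 'tool_pos': array([ 0.28297036, -0.55731246,  0.30275686]), 'eef_rot': array([9.72539937e-01, 2.32736047e-01, 1.55717907e-05, 5.25083103e-05]), 'contact_force': array([ 0.15051064,  0.20226674, -0.17467531]), 'moment': array([-0.02238956, -0.0332379 ,  0.00958707]), 'finger_force': 0.0, 'opening': 1.0009268172151928}
```

View pics/top0.png

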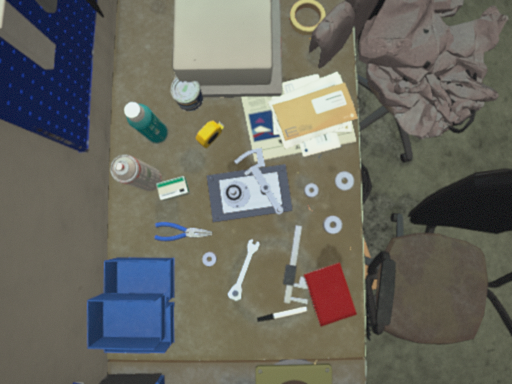

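View pics/side0.png

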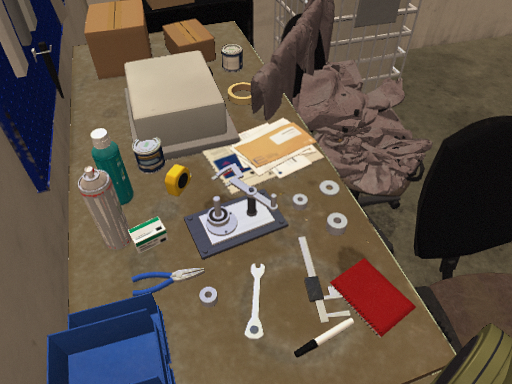

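```bash
cat > h.py <<'E'
import cv2, numpy as np
from scipy.spatial.transform import Rotation as R
from scipy.optimize import least_squares
from plant import r
C={n:r.get_calibration(n) for n in("side","top")}
def proj(n,P):
    c=C[n]; p=(np.atleast_2d(P)-c["eye"])@R.from_quat(c["rotation"]).as_matrix()
    u=np.c_[p[:,0],-p[:,1]]/(-p[:,2:]); u=u*(1+c["k1"]*(u**2).sum(1,keepdims=True))
    K=c["intrinsics"]; return u@K[:2,:2].T+K[:2,2]
def ray(n,px):
    c=C[n];K=c["intrinsics"];d=(np.atleast_2d(px)-K[:2,2])/[K[0,0],K[1,1]]; u=d.copy()
    for _ in range(20): u=d/(1+c["k1"]*(u**2).sum(1,keepdims=True))
    return np.c_[u[:,0],-u[:,1],-np.ones(len(u))]@R.from_quat(c["rotation"]).as_matrix().T
def onz(n,px,z):
    d=ray(n,px);e=C[n]["eye"];return e+d*((z-e[2])/d[:,2:])
def tri(pt,ps):
    x0=onz("top",pt,.03)[0]
    s=least_squares(lambda x:np.r_[(proj("top",x)-pt).ravel(),(proj("side",x)-ps).ravel()],x0)
    return s.x,np.abs(s.fun).max()
E
python3 - <<'E'
from h import *
a=cv2.imread("pics/top0.png")[140:230,200:360];cv2.imwrite("pics/tc.png",cv2.resize(a,None,fx=5,fy=5,interpolation=cv2.INTER_CUBIC))
a=cv2.imread("pics/side0.png")[155:260,178:298];cv2.imwrite("pics/sc.png",cv2.resize(a,None,fx=5,fy=5,interpolation=cv2.INTER_CUBIC))
for n in C:
  im=r.snapshot(n)
  for t in("spacer","washer"):
    for d in r.silhouettes(n,t):
        m=d["pixels"].astype(np.uint8); c=max(cv2.findContours(m,0,cv2.CHAIN_APPROX_NONE)[0],key=len)
        if len(c)<5: continue
        e=cv2.fitEllipse(c); print(n,t,round(d["confidence"],2),m.sum(),np.round(e[0],1),np.round(e[1],1), np.round(onz(n,e[0],.02),3))
E
```

```text
side spacer 0.86 412 [335.7 223.6] [21.3 22.9] [[ 0.475 -0.107  0.02 ]]
side spacer 0.66 328 [208.2 297.1] [19.1 20. ] [[0.385 0.222 0.02 ]]
side spacer 0.62 4588 [233.9 214.8] [78.5 94.7] [[0.576 0.113 0.02 ]]
side spacer 0.58 207 [299.9 201.4] [14.6 16.1] [[ 0.566 -0.054  0.02 ]]
side washer 0.68 218 [328.9 187.9] [13.9 18.6] [[ 0.585 -0.142  0.02 ]]
top spacer 0.66 4103 [249.7 188.9] [65.8 88.7] [[0.578 0.11  0.02 ]]
top spacer 0.53 254 [331.6 224.3] [16.8 17.8] [[ 0.48  -0.109  0.02 ]]
top spacer 0.48 151 [209.3 258.5] [13.1 14.1] [[0.393 0.22  0.02 ]]
top spacer 0.47 623 [261.9 176.4] [27.  67.7] [[0.611 0.077 0.02 ]]
top washer 0.62 225 [343.9 180.1] [16.8 17.5] [[ 0.599 -0.146  0.02 ]]
top washer 0.5 555 [176.  231.4] [16.6 59.4] [[0.466 0.309 0.02 ]]
```

View pics/tc.png

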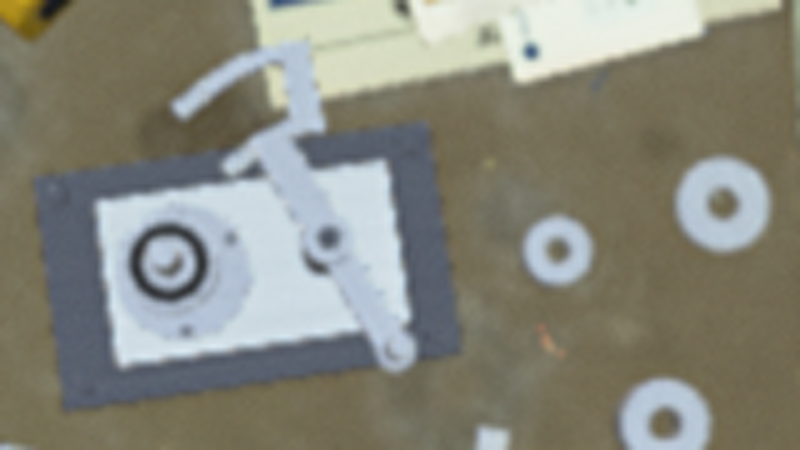

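View pics/sc.png

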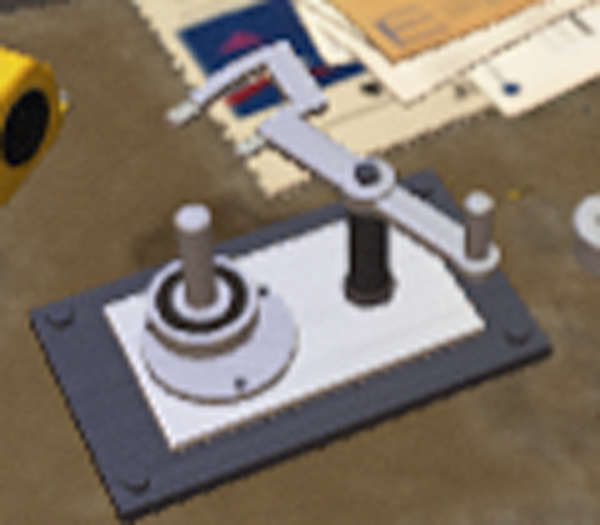

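Run:
```python
from h import *
T=lambda p:(np.array(p)+.5)/5-.5+[200,140]
S=lambda p:(np.array(p)+.5)/5-.5+[178,155]
cor=np.array([[.065,.075],[.065,-.145],[-.065,-.145],[-.065,.075]])
tc=T([[35,180],[430,125],[460,352],[65,410]]); sc=S([[32,318],[433,170],[551,345],[123,508]])
def model(p):
    x,y,th,ph,q=p[:5]; A=np.array([[np.cos(th),-np.sin(th)],[np.sin(th),np.cos(th)]])
    w=lambda s,z:np.r_[A@s+[x,y],z]
    P=[w(c,.01) for c in cor]
    e=.006*np.array([np.cos(ph),np.sin(ph)])
    P+=[w(e,.106),w(e,.05),w(np.array([-.065*np.sin(1.4-q),-.078-.065*np.cos(1.4-q)]),.127),w(np.array([0,-.078]),.101)]
    return np.array(P)
def res(p):
    P=model(p)
    t=proj("top",P)+p[5:7]; s=proj("side",P)+p[7:9]
    mt=np.r_[tc,T([[164,261],[169,262],[397,345],[328,237]])]; ms=np.r_[sc,S([[193,214],[203,300],[480,200],[368,172]])]
    wgt=np.array([1,1,1,1,1.,1,1,1])[:,None]
    return np.r_[((t-mt)*wgt).ravel(),((s-ms)*wgt).ravel(),p[5:9]*.7]
for ph in(0,1.5,3,4.5):
    o=least_squares(res,[.57,.14,.1,ph,.1,0,0,0,0],loss="soft_l1",x_scale=[.01,.01,.1,1,.1,1,1,1,1])
    print(o.cost,np.round(o.x,4))
print(np.round(o.fun[:32].reshape(2,8,2),1)); print(np.round(model(o.x),4))
print(tri([331.6,224.3],[335.7,223.6]),tri([343.9,180.1],[328.9,187.9]))
```

```text
6.1445415482001655 [ 0.5646  0.1464  0.1327  1.0316  0.2198 -0.1562  0.2402  0.2359  0.8497]
6.144541548268091 [ 0.5646  0.1464  0.1327  1.0317  0.2198 -0.1562  0.2402  0.2359  0.8497]
6.144541548216937 [ 0.5646  0.1464  0.1327  1.0316  0.2198 -0.1562  0.2402  0.2359  0.8497]
6.144541548404672 [ 0.5646  0.1464  0.1327  7.3148  0.2198 -0.1562  0.2402  0.2359  0.8497]
[[[-0.6 -0.6]
  [-0.2 -1. ]
  [ 1.   0.5]
  [-0.3  0.6]
  [-0.5 -1.4]
  [-0.   0.4]
  [ 0.7  0.7]
  [ 0.3  0. ]]

 [[-0.9 -1.6]
  [ 0.  -0.8]
  [ 0.9  0. ]
  [-0.3  1.5]
  [ 0.1  0.7]
  [-0.  -0.3]
  [ 0.   0.4]
  [ 0.  -0.5]]]
[[ 0.6191  0.2294  0.01  ]
 [ 0.6482  0.0113  0.01  ]
 [ 0.5193 -0.0059  0.01  ]
 [ 0.4902  0.2122  0.01  ]
 [ 0.5669  0.1519  0.106 ]
 [ 0.5669  0.1519  0.05  ]
 [ 0.5186  0.0366  0.127 ]
 [ 0.5749  0.0691  0.101 ]]
(array([ 0.47969732, -0.1106038 ,  0.01269255]), np.float64(0.007305356714766731)) (array([ 0.60130032, -0.15217084, -0.00079314]), np.float64(0.22545489609768765))
```

Run:
```python
from h import *
a=cv2.imread("pics/top0.png")[172:212,214:254];b=cv2.imread("pics/side0.png")[190:230,200:240]
f=lambda a:cv2.resize(a,None,fx=10,fy=10,interpolation=cv2.INTER_NEAREST)
cv2.imwrite("pics/z.png",np.hstack([f(a),f(b)]))
```

```text
(no output)
```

View pics/z.png

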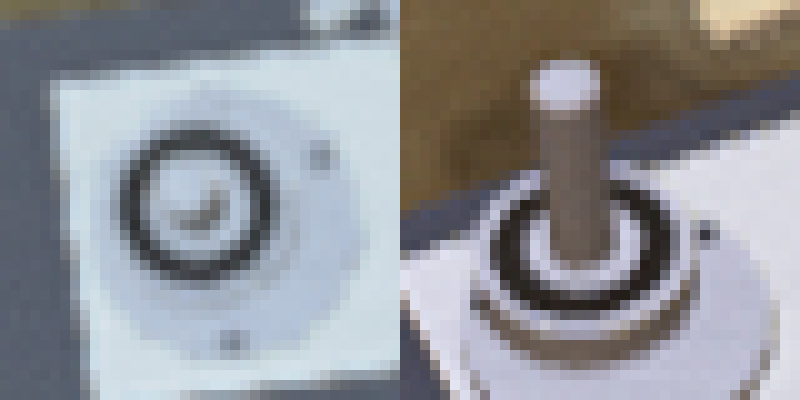

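Run:
```python
from h import *
print(tri([232.1,190.5],[216,198]),tri([233,191.7],[217.9,214.3]))
for n,a,b in(("top",[232.1,190.5],[233,191.7]),("side",[216,198],[217.9,214.3])): print(n,onz(n,a,.106),onz(n,b,.05))
# rings: rim ellipses at sub-pixel, using top z
for n in C:
  im=cv2.imread(f"pics/{n}0.png"); g=cv2.cvtColor(im,cv2.COLOR_BGR2HSV)
  for nm,(u,v) in {"spA":({"top":(332,225),"side":(336.5,222)}[n]),"washA":({"top":(344,180.5),"side":(329,187)}[n]),"sC":({"top":(311,190),"side":(300,200)}[n]),"sD":({"top":(209,259),"side":(208,296)}[n])}.items():
    x0,y0=int(u)-14,int(v)-14; s=cv2.resize(g[y0:y0+29,x0:x0+29,1],None,fx=8,fy=8,interpolation=cv2.INTER_CUBIC)
    m=(s<55).astype(np.uint8); cs=cv2.findContours(m,cv2.RETR_EXTERNAL,cv2.CHAIN_APPROX_NONE)[0]
    c=max(cs,key=cv2.contourArea); e=cv2.fitEllipse(c); ctr=(np.array(e[0])+.5)/8-.5+[x0,y0]
    print(n,nm,np.round(ctr,2),np.round(np.array(e[1])/8,1),np.round(onz(n,ctr,.03),4),np.round(onz(n,ctr,.008),4))
```

```text
(array([0.56645469, 0.15222233, 0.10417736]), np.float64(0.1099560103086219)) (array([0.568329  , 0.15275044, 0.04565422]), np.float64(0.33340215255515204))
top [[0.56621151 0.15182698 0.106     ]] [[0.56818959 0.15333704 0.05      ]]
side [[0.56491672 0.15269924 0.106     ]] [[0.56455688 0.15267174 0.05      ]]
side spA [336.2  223.26] [20.9 23.1] [[ 0.4689 -0.1037  0.03  ]] [[ 0.4833 -0.1145  0.008 ]]
side washA [328.89 187.38] [15.1 20.4] [[ 0.578 -0.137  0.03 ]] [[ 0.5958 -0.1488  0.008 ]]
side sC [299.34 201.08] [15.5 16.8] [[ 0.559  -0.0486  0.03  ]] [[ 0.5762 -0.0577  0.008 ]]
side sD [208.11 296.07] [18.1 20.9] [[0.3821 0.2216 0.03  ]] [[0.3939 0.2209 0.008 ]]
top spA [332.21 224.25] [19.6 20.7] [[ 0.4799 -0.1086  0.03  ]] [[ 0.4798 -0.1133  0.008 ]]
top washA [344.11 180.36] [20.5 21. ] [[ 0.5972 -0.1444  0.03  ]] [[ 0.5998 -0.1499  0.008 ]]
top sC [307.2  186.66] [18.2 27.9] [[ 0.5812 -0.044   0.03  ]] [[ 0.5834 -0.0472  0.008 ]]
top sD [208.81 258.57] [15.7 16.4] [[0.3938 0.2197 0.03  ]] [[0.3917 0.2226 0.008 ]]
```

```bash
cat >> h.py <<'E'
def go(x,y,z=None,n=1):
    s=r.get_state(); M=R.from_quat(s["eef_rot"]).as_matrix(); p=s["tool_pos"]
    d=M.T@(np.array([x,y,p[2] if z is None else z])-p)
    print("clock",round(s["clock"],2),"pos",np.round(p,4),"yang",round(np.degrees(np.arctan2(M[1,1],M[0,1])),1),"F",np.round(s["contact_force"],1),"op",round(s["opening"],3),"tool d/row",np.round(d/n,4),"n",n)
E
python3 -c "
from h import *
go(.479,-.11,.125,11)"
```

```text
clock 1.1 pos [ 0.283  -0.5573  0.3028] yang -63.1 F [-0.2 -0.5  0.3] op 0.998 tool d/row [ 0.0343 -0.0282  0.0162] n 11
```

>>> {"name": "play_rows", "arguments": {"translation": [[0.0343, -0.0282, 0.0162], [0.0343, -0.0282, 0.0162], [0.0343, -0.0282, 0.0162], [0.0343, -0.0282, 0.0162], [0.0343, -0.0282, 0.0162], [0.0343, -0.0282, 0.0162], [0.0343, -0.0282, 0.0162], [0.0343, -0.0282, 0.0162], [0.0343, -0.0282, 0.0162], [0.0343, -0.0282, 0.0162], [0.0343, -0.0282, 0.0162], [0, 0, 0], [0, 0, 0]], "delta_rot": [[0, 0, 0], [0, 0, 0], [0, 0, 0], [0, 0, 0], [0, 0, 0], [0, 0, 0], [0, 0, 0], [0, 0, 0], [0, 0, 0], [0, 0, 0], [0, 0, 0], [0, 0, 0], [0, 0, 0]], "grip": [1, 1, 1, 1, 1, 1, 1, 1, 1, 1, 1, 1, 1], "squeeze": 5}}

```text
clock: 2.72
tool_pos: [0.4788, -0.1106, 0.1246]
eef_rot: [0.973, 0.233, -0.0, 0.0]
contact_force: [0.3, -0.7, 0.7]
opening: 0.999
finger_force: 0.0
```

```bash
python3 -c "
from h import *
go(.479,-.11,.072,3)"
```

```text
clock 2.73 pos [ 0.4788 -0.1106  0.1246] yang -63.1 F [ 0.3 -0.7  0.7] op 0.999 tool d/row [ 0.0001 -0.0001  0.0175] n 3
```

>>> {"name": "play_rows", "arguments": {"translation": [[0, 0, 0.0175], [0, 0, 0.0175], [0, 0, 0.0175], [0, 0, 0], [0, 0, 0], [0, 0, 0], [0, 0, 0], [0, 0, 0], [0, 0, 0], [0, 0, 0], [0, 0, 0]], "delta_rot": [[0, 0, 0], [0, 0, 0], [0, 0, 0], [0, 0, 0], [0, 0, 0], [0, 0, 0], [0, 0, 0], [0, 0, 0], [0, 0, 0], [0, 0, 0], [0, 0, 0]], "grip": [1, 1, 1, -1, -1, -1, -1, -1, -1, -1, -1], "squeeze": 5}}

```text
clock: 4.1
tool_pos: [0.4792, -0.1099, 0.0722]
eef_rot: [0.973, 0.233, 0.0, 0.0]
contact_force: [-1.0, -0.4, 5.2]
opening: 0.543
finger_force: 5.0
```

>>> {"name": "play_rows", "arguments": {"translation": [[0, 0, 0], [0, 0, 0], [0, 0, 0], [0, 0, 0], [0, 0, 0], [0, 0, 0], [0, 0, 0], [0, 0, 0], [0, 0, 0], [0, 0, 0], [0, 0, 0], [0, 0, 0], [0, 0, 0], [0, 0, 0], [0, 0, 0], [0, 0, 0], [0, 0, 0], [0, 0, 0]], "delta_rot": [[0, 0, 0], [0, 0, 0], [0, 0, 0], [0, 0, -10.5], [0, 0, -10.5], [0, 0, -10.5], [0, 0, -10.5], [0, 0, -10.5], [0, 0, -10.5], [0, 0, -10.5], [0, 0, -10.5], [0, 0, 0], [0, 0, 0], [0, 0, 0], [0, 0, 0], [0, 0, 0], [0, 0, 0], [0, 0, 0]], "grip": [0.5, 0.5, 0.5, 0.5, 0.5, 0.5, 0.5, 0.5, 0.5, 0.5, 0.5, 0.5, -1, -1, -1, -1, -1, -1], "squeeze": 12}}

```text
clock: 6.35
tool_pos: [0.479, -0.1099, 0.072]
eef_rot: [0.567, 0.824, -0.0, 0.0]
contact_force: [-0.6, -0.0, -0.6]
opening: 0.545
finger_force: 12.0
```

```bash
python3 -c "
from h import *
go(.479,-.11,.25,5)"
```

```text
clock 6.35 pos [ 0.479  -0.1099  0.072 ] yang 20.9 F [-0.6 -0.  -0.6] op 0.545 tool d/row [-0.     -0.     -0.0356] n 5
```

```bash
python3 -c "
import numpy as np
a=np.radians(20.9); y=np.array([np.cos(a),np.sin(a)]); x=np.array([-np.sin(a),np.cos(a)]); d=np.array([.5663-.479,.1525+.1099]); print(d@x,d@y, 'x axis',x)"
```

```text
0.21399202672123482 0.17516410162969553 x axis [-0.356738    0.93420447]
```

>>> {"name": "play_rows", "arguments": {"translation": [[0, 0, -0.03], [0, 0, -0.04], [0, 0, -0.04], [0, 0, -0.04], [0.0306, 0.025, 0], [0.0306, 0.025, 0], [0.0306, 0.025, 0], [0.0306, 0.025, 0], [0.0306, 0.025, 0], [0.0306, 0.025, 0], [0.0304, 0.0252, 0], [0, 0, 0], [0, 0, 0.02], [0, 0, 0.016], [0, 0, 0], [0, 0, 0]], "delta_rot": [[0, 0, 0], [0, 0, 0], [0, 0, 0], [0, 0, 0], [0, 0, 0], [0, 0, 0], [0, 0, 0], [0, 0, 0], [0, 0, 0], [0, 0, 0], [0, 0, 0], [0, 0, 0], [0, 0, 0], [0, 0, 0], [0, 0, 0], [0, 0, 0]], "grip": [-1, -1, -1, -1, -1, -1, -1, -1, -1, -1, -1, -1, -1, -1, -1, -1]}}

```text
clock: 8.35
tool_pos: [0.5663, 0.1523, 0.1863]
eef_rot: [0.567, 0.824, 0.0, 0.0]
contact_force: [-0.0, 0.5, -0.9]
opening: 0.55
finger_force: 12.0
```

```bash
python3 -c "
from h import *
go(.5663,.1525,.182)
im=r.snapshot('side')[165:245,190:270]; jm=r.snapshot('top')[150:230,195:275]
f=lambda a:cv2.resize(a,None,fx=5,fy=5,interpolation=cv2.INTER_CUBIC)
cv2.imwrite('pics/hold.png',np.hstack([f(im),f(jm)]))
print(proj('side',[[.5663,.1525,.106],[.5663,.1525,.114],[.5663,.1525,.144]]))"
```

```text
clock 8.35 pos [0.5663 0.1523 0.1863] yang 20.9 F [-0.   0.5 -0.9] op 0.55 tool d/row [0.0002 0.0001 0.0043] n 1
[[215.93333558 197.53036715]
 [215.65537541 195.08885216]
 [214.58048315 185.62519192]]
```

View pics/hold.png

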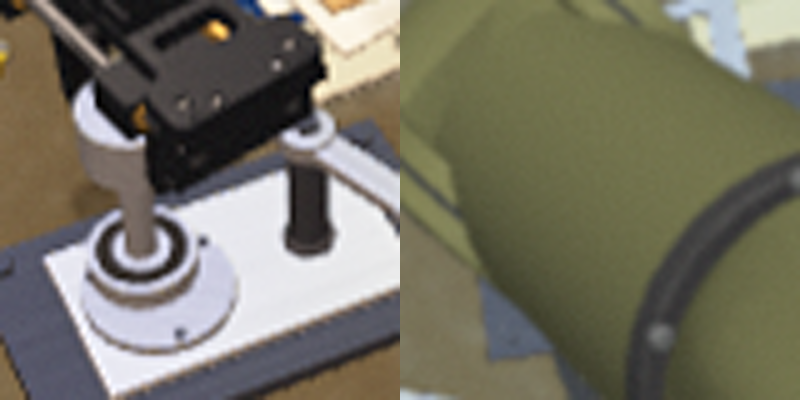

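>>> {"name": "play_rows", "arguments": {"translation": [[0, 0, 0.004], [0, 0, 0.003], [0, 0, 0.001], [0, 0, 0.001], [0, 0, 0]], "delta_rot": [[0, 0, 0], [0, 0, 0], [0, 0, 0], [0, 0, 0], [0, 0, 0]], "grip": [-1, -1, -1, -1, -1]}}

```text
clock: 9.07
tool_pos: [0.5662, 0.1526, 0.177]
eef_rot: [0.567, 0.824, -0.0, 0.0]
contact_force: [0.1, 0.2, 0.2]
opening: 0.547
finger_force: 12.0
```

>>> {"name": "play_rows", "arguments": {"translation": [[0, 0, 0.001], [0, 0, 0.0005], [0, 0, 0]], "delta_rot": [[0, 0, 0], [0, 0, 0], [0, 0, 0]], "grip": [-1, -1, -1]}}

```text
clock: 9.45
tool_pos: [0.5662, 0.1525, 0.1755]
eef_rot: [0.567, 0.824, -0.0, 0.0]
contact_force: [-1.1, 0.1, -0.5]
opening: 0.553
finger_force: 12.0
```

>>> {"name": "play_rows", "arguments": {"translation": [[0, 0, 0.001], [0, 0, 0.001], [0, 0, 0.001], [0, 0, 0]], "delta_rot": [[0, 0, 0], [0, 0, 0], [0, 0, 0], [0, 0, 0]], "grip": [-1, -1, -1, -1]}}

```text
clock: 9.95
tool_pos: [0.5661, 0.1525, 0.1724]
eef_rot: [0.567, 0.824, -0.0, -0.0]
contact_force: [-0.6, 0.1, -0.9]
opening: 0.545
finger_force: 12.0
```

>>> {"name": "play_rows", "arguments": {"translation": [[0, 0, 0.003], [0, 0, 0.006], [0, 0, 0.006], [0, 0, 0.006], [0, 0, 0.006], [0, 0, 0.006], [0, 0, 0.006], [0, 0, 0.005], [0, 0, 0]], "delta_rot": [[0, 0, 0], [0, 0, 0], [0, 0, 0], [0, 0, 0], [0, 0, 0], [0, 0, 0], [0, 0, 0], [0, 0, 0], [0, 0, 0]], "grip": [-1, -1, -1, -1, -1, -1, -1, -1, -1]}}

```text
clock: 11.08
tool_pos: [0.566, 0.1525, 0.1281]
eef_rot: [0.567, 0.824, -0.0, -0.0]
contact_force: [-0.0, -0.6, -0.7]
opening: 0.548
finger_force: 12.0
```

>>> {"name": "play_rows", "arguments": {"translation": [[0, 0, 0.003], [0, 0, 0.002], [0, 0, 0.0005], [0, 0, 0], [0, 0, 0], [0, 0, 0], [0, 0, 0], [0, 0, 0], [0, 0, 0]], "delta_rot": [[0, 0, 0], [0, 0, 0], [0, 0, 0], [0, 0, 0], [0, 0, 0], [0, 0, 0], [0, 0, 0], [0, 0, 0], [0, 0, 0]], "grip": [-1, -1, -1, -1, 0.4, 0.4, 0.4, 0.4, 0.4]}}

```text
clock: 12.2
tool_pos: [0.5662, 0.1525, 0.123]
eef_rot: [0.567, 0.824, -0.0, 0.0]
contact_force: [1.0, -0.1, -0.6]
opening: 0.699
finger_force: 0.0
```

Run:
```python
from h import *
go(.598,-.15,.24)
s=r.get_state();print(s["q"].round(2))
# washer move from (0.566,.1525): components in tool axes at yaw 20.9
a=np.radians(20.9); y=np.array([np.cos(a),np.sin(a)]); x=np.array([-np.sin(a),np.cos(a)])
p=s["tool_pos"][:2]
w=(onz("top",[344.11,180.36],.006)[0]+onz("side",[328.89,187.38],.006)[0])/2
print(w); d=w[:2]-p; print(d@x,d@y)
```

```text
clock 12.2 pos [0.5662 0.1525 0.123 ] yang 20.9 F [ 1.  -0.1 -0.6] op 0.699 tool d/row [-0.2939 -0.0783 -0.1169] n 1
[-0.14  0.92 -0.36  1.8   0.58  0.53 -0.51]
[ 0.59869418 -0.15015566  0.006     ]
-0.29434893673371987 -0.07764128248369173
```

>>> {"name": "play_rows", "arguments": {"translation": [[0, 0, -0.02], [0, 0, -0.047], [0, 0, -0.05], [-0.049, -0.0129, 0], [-0.049, -0.0129, 0], [-0.049, -0.0129, 0], [-0.049, -0.0129, 0], [-0.049, -0.0129, 0], [-0.049, -0.0129, 0], [0, 0, 0], [0, 0, 0], [0, 0, 0.04], [0, 0, 0.04], [0, 0, 0.03], [0, 0, 0], [0, 0, 0], [0, 0, 0], [0, 0, 0], [0, 0, 0]], "delta_rot": [[0, 0, 0], [0, 0, 0], [0, 0, 0], [0, 0, 0], [0, 0, 0], [0, 0, 0], [0, 0, 0], [0, 0, 0], [0, 0, 0], [0, 0, 10.5], [0, 0, 10.5], [0, 0, 10.5], [0, 0, 10.5], [0, 0, 10.5], [0, 0, 10.5], [0, 0, 10.5], [0, 0, 10.5], [0, 0, 0]], "grip": [0.4, 0.4, 0.4, 0.4, 0.4, 0.4, 0.4, 0.4, 0.4, 0.7, 0.7, 0.7, 0.7, 0.7, 0.7, 0.7, 0.7, 0.7, 0.7]}}

```text
$.delta_rot: bad value
```

Run:
```python
from h import *
go(.5987,-.150,.0655)
```

```text
clock 12.2 pos [0.5662 0.1525 0.123 ] yang 20.9 F [ 1.  -0.1 -0.6] op 0.699 tool d/row [-0.2942 -0.0777  0.0576] n 1
```

Row count mismatch; resend.

>>> {"name": "play_rows", "arguments": {"translation": [[0, 0, -0.02], [0, 0, -0.047], [0, 0, -0.05], [-0.049, -0.0129, 0], [-0.049, -0.0129, 0], [-0.049, -0.0129, 0], [-0.049, -0.0129, 0], [-0.049, -0.0129, 0], [-0.049, -0.0129, 0], [0, 0, 0], [0, 0, 0], [0, 0, 0.04], [0, 0, 0.04], [0, 0, 0.03], [0, 0, 0], [0, 0, 0], [0, 0, 0], [0, 0, 0]], "delta_rot": [[0, 0, 0], [0, 0, 0], [0, 0, 0], [0, 0, 0], [0, 0, 0], [0, 0, 0], [0, 0, 0], [0, 0, 0], [0, 0, 0], [0, 0, 10.5], [0, 0, 10.5], [0, 0, 10.5], [0, 0, 10.5], [0, 0, 10.5], [0, 0, 10.5], [0, 0, 10.5], [0, 0, 10.5], [0, 0, 0]], "grip": [0.4, 0.4, 0.4, 0.4, 0.4, 0.4, 0.4, 0.4, 0.4, 0.7, 0.7, 0.7, 0.7, 0.7, 0.7, 0.7, 0.7, 0.7]}}

```text
clock: 14.45
tool_pos: [0.5989, -0.1494, 0.13]
eef_rot: [0.972, 0.234, -0.0, 0.0]
contact_force: [-0.8, 0.2, -0.1]
opening: 0.854
finger_force: 0.0
```

Run:
```python
from h import *
go(.5987,-.150,.0655)
im=r.snapshot('side')[145:245,180:360]
cv2.imwrite('pics/w.png',cv2.resize(im,None,fx=4,fy=4,interpolation=cv2.INTER_CUBIC))
for d in r.look_for('side','spacer'): print(np.round(d["point"],3),d["confidence"])
```

```text
clock 14.45 pos [ 0.5989 -0.1494  0.13  ] yang -62.9 F [-0.8  0.2 -0.1] op 0.854 tool d/row [-0.0004  0.0004  0.0645] n 1
[ 0.566 -0.052  0.021] 0.76
[0.558 0.152 0.079] 0.61
[0.383 0.222 0.021] 0.6
```

View pics/w.png

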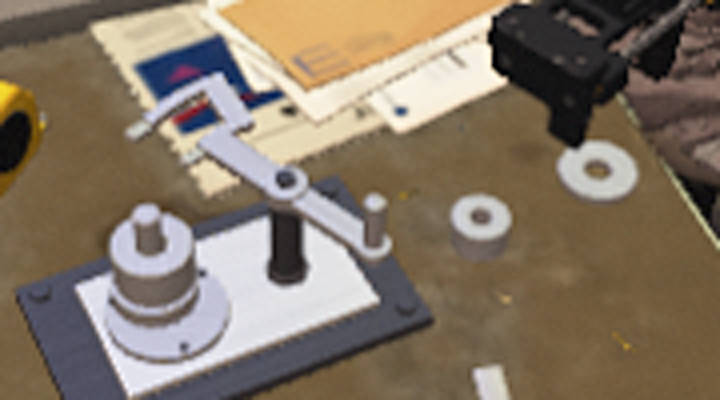

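>>> {"name": "play_rows", "arguments": {"translation": [[0, 0, 0.03], [0, 0, 0.025], [0, 0, 0.0085], [0, 0, 0], [0, 0, 0], [0, 0, 0], [0, 0, 0], [0, 0, 0], [0, 0, 0]], "delta_rot": [[0, 0, 0], [0, 0, 0], [0, 0, 0], [0, 0, 0], [0, 0, 0], [0, 0, 0], [0, 0, 0], [0, 0, 0], [0, 0, 0]], "grip": [0.7, 0.7, 0.7, 0.7, -1, -1, -1, -1, -1], "squeeze": 5}}

```text
clock: 15.68
tool_pos: [0.5993, -0.1498, 0.0671]
eef_rot: [0.973, 0.233, 0.001, 0.0]
contact_force: [-0.2, -0.9, 4.2]
opening: 0.588
finger_force: 5.0
```

>>> {"name": "play_rows", "arguments": {"translation": [[0, 0, 0], [0, 0, 0], [0, 0, 0], [0, 0, 0], [0, 0, 0], [0, 0, 0], [0, 0, 0], [0, 0, 0], [0, 0, 0], [0, 0, 0], [0, 0, 0], [0, 0, 0], [0, 0, 0], [0, 0, 0], [0, 0, 0], [0, 0, 0], [0, 0, 0]], "delta_rot": [[0, 0, 0], [0, 0, 0], [0, 0, -10.5], [0, 0, -10.5], [0, 0, -10.5], [0, 0, -10.5], [0, 0, -10.5], [0, 0, -10.5], [0, 0, -10.5], [0, 0, -10.5], [0, 0, 0], [0, 0, 0], [0, 0, 0], [0, 0, 0], [0, 0, 0], [0, 0, 0], [0, 0, 0]], "grip": [0.6, 0.6, 0.6, 0.6, 0.6, 0.6, 0.6, 0.6, 0.6, 0.6, 0.6, -1, -1, -1, -1, -1, -1], "squeeze": 12}}

```text
clock: 17.8
tool_pos: [0.5989, -0.1497, 0.0665]
eef_rot: [0.567, 0.824, -0.0, 0.0]
contact_force: [-0.6, -0.0, -0.3]
opening: 0.583
finger_force: 12.0
```

Run:
```python
from h import *
go(.5662,.1525,None,7)
```

```text
clock 17.8 pos [ 0.5989 -0.1497  0.0665] yang 20.9 F [-0.6 -0.  -0.3] op 0.583 tool d/row [ 0.042   0.0111 -0.    ] n 7
```

>>> {"name": "play_rows", "arguments": {"translation": [[0, 0, -0.03], [0, 0, -0.04], [0, 0, -0.04], [0, 0, -0.04], [0.042, 0.0111, 0], [0.042, 0.0111, 0], [0.042, 0.0111, 0], [0.042, 0.0111, 0], [0.042, 0.0111, 0], [0.042, 0.0111, 0], [0.042, 0.0111, 0], [0, 0, 0], [0, 0, 0.02], [0, 0, 0.016], [0, 0, 0.006], [0, 0, 0], [0, 0, 0]], "delta_rot": [[0, 0, 0], [0, 0, 0], [0, 0, 0], [0, 0, 0], [0, 0, 0], [0, 0, 0], [0, 0, 0], [0, 0, 0], [0, 0, 0], [0, 0, 0], [0, 0, 0], [0, 0, 0], [0, 0, 0], [0, 0, 0], [0, 0, 0], [0, 0, 0], [0, 0, 0]], "grip": [-1, -1, -1, -1, -1, -1, -1, -1, -1, -1, -1, -1, -1, -1, -1, -1, -1]}}

```text
clock: 19.92
tool_pos: [0.5668, 0.1527, 0.175]
eef_rot: [0.567, 0.824, 0.0, 0.0]
contact_force: [-0.8, -0.2, -1.3]
opening: 0.578
finger_force: 12.0
```

Run:
```python
from h import *
go(.5662,.1525,None,1)
```

```text
clock 19.93 pos [0.5668 0.1527 0.175 ] yang 20.9 F [-0.8 -0.2 -1.3] op 0.578 tool d/row [ 0.0001 -0.0006 -0.    ] n 1
```

Small y correction, then feel downwards.

>>> {"name": "play_rows", "arguments": {"translation": [[0, -0.0006, 0], [0, 0, 0.001], [0, 0, 0.001], [0, 0, 0.001], [0, 0, 0.001], [0, 0, 0]], "delta_rot": [[0, 0, 0], [0, 0, 0], [0, 0, 0], [0, 0, 0], [0, 0, 0], [0, 0, 0]], "grip": [-1, -1, -1, -1, -1, -1]}}

```text
clock: 20.68
tool_pos: [0.5658, 0.1526, 0.1704]
eef_rot: [0.567, 0.824, 0.0, -0.0]
contact_force: [-0.2, 0.2, -0.1]
opening: 0.582
finger_force: 12.0
```

>>> {"name": "play_rows", "arguments": {"translation": [[0, 0, 0.002], [0, 0, 0.002], [0, 0, 0.004], [0, 0, 0.004], [0, 0, 0.004], [0, 0, 0.003], [0, 0, 0.002], [0, 0, 0.001], [0, 0, 0]], "delta_rot": [[0, 0, 0], [0, 0, 0], [0, 0, 0], [0, 0, 0], [0, 0, 0], [0, 0, 0], [0, 0, 0], [0, 0, 0], [0, 0, 0]], "grip": [-1, -1, -1, -1, -1, -1, -1, -1, -1]}}

```text
clock: 21.8
tool_pos: [0.5659, 0.1526, 0.1485]
eef_rot: [0.567, 0.824, 0.0, -0.0]
contact_force: [-0.0, 1.8, -1.3]
opening: 0.577
finger_force: 12.0
```

>>> {"name": "play_rows", "arguments": {"translation": [[0, 0, 0.0015], [0, 0, 0], [0, 0, 0], [0, 0, 0], [0, 0, 0], [0, 0, 0], [0, 0, -0.02], [0, 0, -0.03], [0, 0, -0.04], [0, 0, 0]], "delta_rot": [[0, 0, 0], [0, 0, 0], [0, 0, 0], [0, 0, 0], [0, 0, 0], [0, 0, 0], [0, 0, 0], [0, 0, 0], [0, 0, 0], [0, 0, 0]], "grip": [-1, -1, 0.4, 0.4, 0.4, 0.4, 0.4, 0.4, 0.4, 0.4]}}

```text
clock: 23.05
tool_pos: [0.5674, 0.1533, 0.2399]
eef_rot: [0.567, 0.824, 0.003, 0.002]
contact_force: [-0.1, 0.5, -0.2]
opening: 0.708
finger_force: 0.0
```

Run:
```python
from h import *
go(.5186,.0366,None,1)
im=r.snapshot('side')[145:245,180:300]
cv2.imwrite('pics/w2.png',cv2.resize(im,None,fx=5,fy=5,interpolation=cv2.INTER_CUBIC))
```

```text
clock 23.05 pos [0.5674 0.1533 0.2399] yang 20.9 F [-0.1  0.5 -0.2] op 0.708 tool d/row [-0.0916 -0.0872 -0.0005] n 1
```

View pics/w2.png

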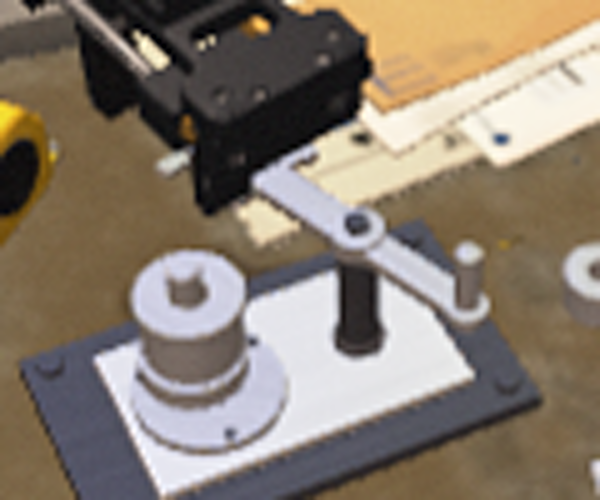

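>>> {"name": "play_rows", "arguments": {"translation": [[-0.0229, -0.0218, 0], [-0.0229, -0.0218, 0], [-0.0229, -0.0218, 0], [-0.0229, -0.0218, 0], [0, 0, 0], [0, 0, 0], [0, 0, 0], [0, 0, 0], [0, 0, 0], [0, 0, 0], [0, 0, 0], [0, 0, 0], [0, 0, 0], [0, 0, 0]], "delta_rot": [[0, 0, 0], [0, 0, 0], [0, 0, 0], [0, 0, 0], [0, 0, 10.1], [0, 0, 10.1], [0, 0, 10.1], [0, 0, 10.1], [0, 0, 10.1], [0, 0, 10.1], [0, 0, 10.1], [0, 0, 10.1], [0, 0, 0], [0, 0, 0]], "grip": [-0.2, -0.2, -0.2, -0.2, -0.2, -0.2, -0.2, -0.2, -0.2, -0.2, -0.2, -0.2, -0.2, -0.2], "squeeze": 3}}

```text
clock: 24.85
tool_pos: [0.5168, 0.0357, 0.2364]
eef_rot: [0.965, 0.261, -0.001, 0.0]
contact_force: [-0.5, -0.4, 0.2]
opening: 0.402
finger_force: 0.0
```

Run:
```python
from h import *
go(.5186,.0366,.164,1)
print(proj("side",[.5186,.0366,.127]),proj("side",[.5186,.0366,.093]))
S=lambda p:(np.array(p)+.5)/5-.5+[180,145]
a=S([470,250]);print(a,onz("side",a,.127))
print(onz("top",(np.array([397,343])+.5)/5-.5+[200,140],.127))
im=r.snapshot('side')[145:245,200:300]
cv2.imwrite('pics/p.png',cv2.resize(im,None,fx=5,fy=5,interpolation=cv2.INTER_CUBIC))
```

```text
clock 24.85 pos [0.5168 0.0357 0.2364] yang -59.7 F [-0.5 -0.4  0.2] op 0.402 tool d/row [0.0021 0.0002 0.0724] n 1
[[273.39384252 194.16205614]] [[272.89403013 204.53833275]]
[273.6 194.6] [[0.51727823 0.03661288 0.127     ]]
[[0.52056553 0.03872134 0.127     ]]
```

View pics/p.png

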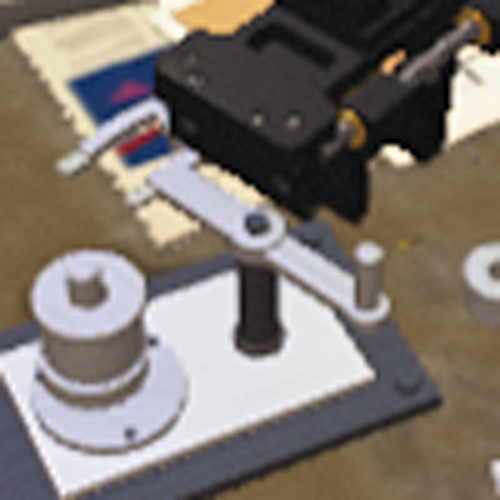

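>>> {"name": "play_rows", "arguments": {"translation": [[0.0021, 0, 0.03], [0, 0, 0.012], [0, 0, 0.01], [0, 0, 0.01], [0, 0, 0.01], [0, 0, 0], [0, 0, 0], [0, 0, 0], [0, 0, 0], [0, 0, 0]], "delta_rot": [[0, 0, 0], [0, 0, 0], [0, 0, 0], [0, 0, 0], [0, 0, 0], [0, 0, 0], [0, 0, 0], [0, 0, 0], [0, 0, 0], [0, 0, 0]], "grip": [-0.2, -0.2, -0.2, -0.2, -0.2, -0.2, -0.64, -0.64, -0.64, -0.64], "squeeze": 3}}

```text
clock: 26.15
tool_pos: [0.519, 0.0369, 0.1652]
eef_rot: [0.966, 0.26, 0.0, -0.0]
contact_force: [0.1, 0.9, 0.2]
opening: 0.178
finger_force: 0.3
```

>>> {"name": "play_rows", "arguments": {"translation": [[0.0002, 0.0045, 0], [0.0002, 0.0045, 0], [0.0002, 0.0045, 0], [0.0002, 0.0045, 0], [0.0002, 0.0045, 0], [0.0002, 0.0045, 0], [0.0002, 0.0045, 0], [0.0002, 0.0045, 0], [0.0002, 0.0045, 0]], "delta_rot": [[0, 0, -4], [0, 0, -4], [0, 0, -4], [0, 0, -4], [0, 0, -4], [0, 0, -4], [0, 0, -4], [0, 0, -4], [0, 0, -4]], "grip": [-0.64, -0.64, -0.64, -0.64, -0.64, -0.64, -0.64, -0.64, -0.64]}}

```text
clock: 27.28
tool_pos: [0.5487, 0.0105, 0.165]
eef_rot: [0.837, 0.547, -0.0, -0.0]
contact_force: [-0.7, 0.9, -0.2]
opening: 0.182
finger_force: 0.6
```

```bash
cat >> h.py <<'E'
def kq():
    s=r.get_state(); p=s["tool_pos"][:2]-[.5749,.0691]; t=.1327
    x=np.cos(t)*p[0]+np.sin(t)*p[1]; y=-np.sin(t)*p[0]+np.cos(t)*p[1]
    print("q_tool",round(1.4-np.arctan2(-x,-y),3),"R",round(np.hypot(x,y),4))
E
python3 -c "
from h import *
go(0,0);kq()"
```

```text
clock 27.27 pos [0.5487 0.0105 0.165 ] yang -23.7 F [-0.7  0.9 -0.2] op 0.182 tool d/row [-2.305e-01 -4.980e-01  4.000e-04] n 1
q_tool 0.846 R 0.0642
```

>>> {"name": "play_rows", "arguments": {"translation": [[0.0002, 0.0045, 0], [0.0002, 0.0045, 0], [0.0002, 0.0045, 0], [0.0001, 0.0034, 0], [0.0001, 0.0034, 0], [0, 0, 0]], "delta_rot": [[0, 0, -4], [0, 0, -4], [0, 0, -4], [0, 0, -3], [0, 0, -3], [0, 0, 0]], "grip": [-0.64, -0.64, -0.64, -0.64, -0.64, -0.64]}}

```text
clock: 28.02
tool_pos: [0.5679, 0.0054, 0.1647]
eef_rot: [0.743, 0.67, -0.0, -0.001]
contact_force: [-2.5, -0.3, -0.5]
opening: 0.181
finger_force: 0.8
```

```bash
python3 -c "
from h import *
go(0,0);kq()"
```

```text
clock 28.02 pos [0.5679 0.0054 0.1647] yang -5.9 F [-2.5 -0.3 -0.5] op 0.181 tool d/row [-0.0639 -0.5643  0.0008] n 1
q_tool 1.158 R 0.064
```

>>> {"name": "play_rows", "arguments": {"translation": [[0.0001, 0.0023, 0], [0.0001, 0.0023, 0], [0.0001, 0.0023, 0], [0, 0.0023, 0], [0, 0, 0]], "delta_rot": [[0, 0, -2], [0, 0, -2], [0, 0, -2], [0, 0, -2], [0, 0, 0]], "grip": [-0.64, -0.64, -0.64, -0.64, -0.64]}}

```text
clock: 28.65
tool_pos: [0.5781, 0.005, 0.165]
eef_rot: [0.694, 0.72, 0.0, 0.0]
contact_force: [-1.4, 0.1, -0.6]
opening: 0.183
finger_force: 0.8
```

```bash
python3 -c "
from h import *
go(0,0);kq()"
```

```text
clock 28.65 pos [0.5781 0.005  0.165 ] yang 2.1 F [-1.4  0.1 -0.6] op 0.183 tool d/row [ 1.640e-02 -5.779e-01 -3.000e-04] n 1
q_tool 1.317 R 0.0642
```

>>> {"name": "play_rows", "arguments": {"translation": [[0, 0.0015, 0], [0, 0.0015, 0], [0, 0.001, 0], [0, 0, 0]], "delta_rot": [[0, 0, -1.5], [0, 0, -1.5], [0, 0, -1], [0, 0, 0]], "grip": [-0.64, -0.64, -0.64, -0.64]}}

```text
clock: 29.15
tool_pos: [0.5819, 0.0055, 0.165]
eef_rot: [0.668, 0.744, 0.0, 0.0]
contact_force: [-2.0, -0.2, -1.0]
opening: 0.181
finger_force: 0.9
```

>>> {"name": "play_rows", "arguments": {"translation": [[0, 0.001, 0], [0, 0.001, 0], [0, 0, 0]], "delta_rot": [[0, 0, 0], [0, 0, 0], [0, 0, 0]], "grip": [-0.64, -0.64, -0.64]}}

```text
clock: 29.52
tool_pos: [0.5839, 0.0056, 0.1651]
eef_rot: [0.668, 0.744, 0.0, 0.0]
contact_force: [-2.7, -0.6, -0.6]
opening: 0.183
finger_force: 1.0
```

>>> {"name": "play_rows", "arguments": {"translation": [[0, 0.001, 0], [0, 0.001, 0], [0, 0, 0]], "delta_rot": [[0, 0, 0], [0, 0, 0], [0, 0, 0]], "grip": [-0.64, -0.64, -0.64]}}

```text
clock: 29.9
tool_pos: [0.5845, 0.0056, 0.1649]
eef_rot: [0.668, 0.744, -0.001, -0.001]
contact_force: [-5.0, -0.4, 1.8]
opening: 0.182
finger_force: 2.7
```

>>> {"name": "play_rows", "arguments": {"translation": [[0, 0.001, 0], [0, 0.001, 0], [0, 0, 0]], "delta_rot": [[0, 0, 0], [0, 0, 0], [0, 0, 0]], "grip": [-0.64, -0.64, -0.64]}}

```text
clock: 30.28
tool_pos: [0.5863, 0.0058, 0.1648]
eef_rot: [0.668, 0.744, -0.002, -0.001]
contact_force: [-6.4, -1.1, 2.8]
opening: 0.218
finger_force: 3.0
```

```bash
python3 -c "
from h import *
go(0,0);kq()"
```

```text
clock 30.27 pos [0.5863 0.0058 0.1648] yang 6.1 F [-6.4 -1.1  2.8] op 0.218 tool d/row [ 0.0567 -0.5836  0.0019] n 1
q_tool 1.445 R 0.0643
```

>>> {"name": "play_rows", "arguments": {"translation": [[0, 0, 0], [0, 0, 0], [0, 0, 0]], "delta_rot": [[0, 0, 0], [0, 0, 0], [0, 0, 0]], "grip": [-0.64, -0.64, -0.64], "squeeze": 12}}

```text
clock: 30.65
tool_pos: [0.5849, 0.0056, 0.1645]
eef_rot: [0.668, 0.744, -0.003, -0.002]
contact_force: [-8.8, -1.3, 3.1]
opening: 0.181
finger_force: 4.3
```

```bash
python3 -c "
from h import *
go(0,0);kq()
im=r.snapshot('side')[145:245,190:310]
cv2.imwrite('pics/k.png',cv2.resize(im,None,fx=5,fy=5,interpolation=cv2.INTER_CUBIC))"
```

```text
clock 30.65 pos [0.5849 0.0056 0.1645] yang 6.1 F [-8.8 -1.3  3.1] op 0.181 tool d/row [ 0.0568 -0.5821  0.0038] n 1
q_tool 1.423 R 0.0643
```

View pics/k.png

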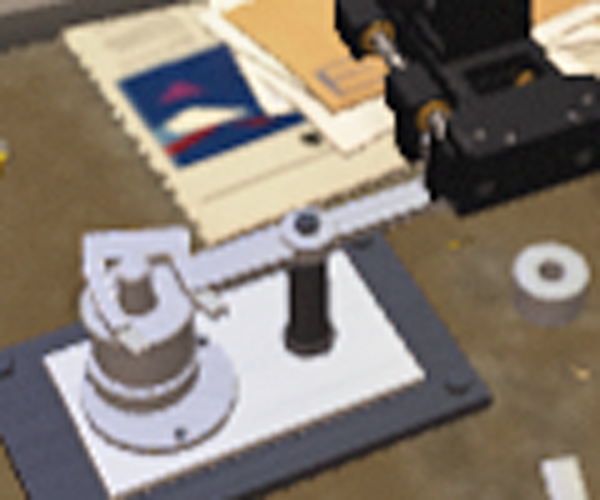

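>>> {"name": "play_rows", "arguments": {"translation": [[0, -0.001, 0], [0, -0.001, 0], [0, -0.001, 0], [0, 0, 0], [0, 0, 0], [0, 0, 0], [0, 0, 0], [0, 0, -0.01], [0, 0, -0.02], [0, 0, -0.03], [0, 0, -0.04], [0, 0, 0], [0, 0, 0]], "delta_rot": [[0, 0, 0], [0, 0, 0], [0, 0, 0], [0, 0, 0], [0, 0, 0], [0, 0, 0], [0, 0, 0], [0, 0, 0], [0, 0, 0], [0, 0, 0], [0, 0, 0], [0, 0, 0], [0, 0, 0]], "grip": [-0.64, -0.64, -0.64, -0.64, -0.2, -0.2, -0.2, -0.2, -0.2, -0.2, -0.2, -0.2, -0.2]}}

```text
clock: 32.33
tool_pos: [0.5845, 0.0056, 0.2651]
eef_rot: [0.668, 0.744, -0.0, 0.0]
contact_force: [-0.5, -0.7, -0.3]
opening: 0.399
finger_force: 0.0
```

```bash
python3 -c "
from h import *
go(0,0)
n='side'; im=r.snapshot(n)
for q in(1.2,1.3,1.4):
    t=.1327;a=np.array([-.065*np.sin(1.4-q),-.078-.065*np.cos(1.4-q)]);print(q,proj(n,[.5646+np.cos(t)*a[0]-np.sin(t)*a[1],.1464+np.sin(t)*a[0]+np.cos(t)*a[1],.127]))
cv2.imwrite('pics/f.png',cv2.resize(im[145:245,190:310],None,fx=5,fy=5,interpolation=cv2.INTER_CUBIC))"
```

```text
clock 32.33 pos [0.5845 0.0056 0.2651] yang 6.1 F [-0.5 -0.7 -0.3] op 0.399 tool d/row [ 0.0567 -0.5817  0.    ] n 1
1.2 [[279.04705224 174.46991516]]
1.3 [[278.07926663 172.52160944]]
1.4 [[276.85488626 170.66141686]]
```

View pics/f.png

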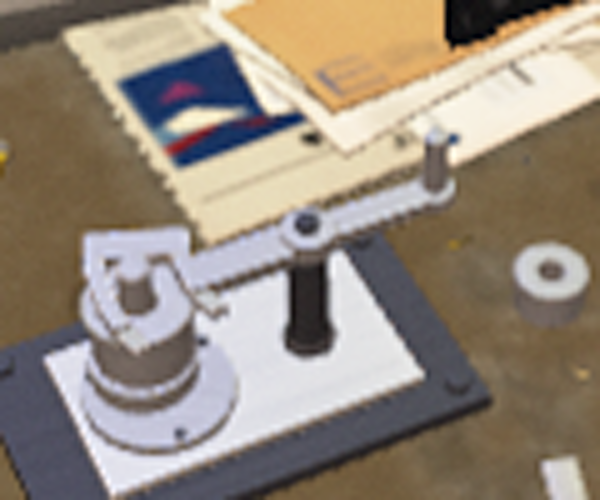

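The picture shows the pin top at about (277, 171), which matches the 1.4 rad prediction. The fork straddles the shaft over the washer, and the gripper is clear.

```bash
python3 -c "
from plant import r
print(r.finish_job())"
```

```text
the job is handed in; nothing more can be done
None
```

I handed the job in at about 32 s: spacer and washer are on the shaft, and the keeper is swung to its stop at about 1.4 rad by the last picture. The highest force I read was about 9 N, read only at the end of each move, and the judge's result was not shown.

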